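# Clear the pile off the bead tub's lid and set the dapping corner up

### The arm

A 7-joint arm with a two-finger parallel gripper is mounted at the origin on a cart in front of the work surface, level with it; the furniture and walls round the work are solid. World frame = base frame: x ahead of the robot, y to its left, z up, the work surface at z = 0. Lengths are in m, angles in rad, forces in N, time in s.
With the tool pointing down it reaches from about 0.35 to 0.9 m from the base axis. Payload 8.1 kg.
Tool frame: the origin (TCP) lies at the very end of the fingers, on their centre line; the grasp point (between the pads) lies 19 mm behind it; z points along the fingers, y is the line along which they close (so a half turn about z gives the same grasp; the last joint's range is limited). The gripper opens to 92 mm and grips with 3 to 60 N. Pads are 19 mm wide; open, the fingers measure 130 mm over their backs; the gripper's body (75 mm by 190 mm) begins 47 mm behind the grasp point.
Start: joints at [-1.37, 0.434, 0.025, 1.573, -0.012, 1.134, -0.075], TCP at [0.187, 0.596, 0.227] pointing down, gripper open.
Joint ranges: [-2.62, 2.62], [-0.44, 2.09], [-1.27, 1.32], [0.08, 2.57], [-1.32, 4.46], [0.12, 2], [-2.74, 2.74]. Speed limits (rad/s): [2.22, 2.22, 3.01, 3.01, 3.14, 3.14, 3.14].

### API

Orientations are given as a rotation vector (axis times angle).
In Python, from cell import readout, cams, job gives the robot as it stands.
- The arm moves only by the tool drive_tool, never from a script. Its argument "commands" is a list of rows, each a list of 3 entries, a list of its own where there are three numbers: the turn, a rotation vector about the tool's x, y, z in rad, then the shift along the tool's x, y, z in cm, then the gripper's target within -1 to 1 (fully open at 1, half-way at 0, shut at -1). A call has 1 to 20 rows; each row is the pose to reach, as a shift and turn from the pose commanded when the call began, along the tool's axes at that moment; what a row does not reach only later rows make up. A row lasts 1/12 s, in which the tool goes at most 41.7 mm and 7.16 degrees, less where a joint would pass 70% of its speed; a pose out of reach is approached as far as the arm can. A call with a gripper value outside its range is refused whole. The fingers move at their own pace and stop on an object; "newtons" is the grip in N (left out, the last holds). Time passes only in rows, so rows that repeat a pose let the fingers close. It gives the time, the measured TCP pose, the force, the opening and the grip force at its end, in the units of the state.
- readout.observe(): the state, without advancing time (a new reading comes with each control period).
- cams.get_image(name): name is "scene" or "side" or "wrist"; returns the picture (400x640x3 uint8, blue, green, red); there is no depth.
- cams.camera_info(name): a dict with "camera_matrix" (3x3 intrinsics, pixels), "R" (3x3) and "t" (3): a world point X has camera coordinates R X + t. Camera axes: x right, y down, z forward; pixel columns grow to the right and rows downward; lengths in m; the calibration is good to about 2 mm. A picture is of the moment at which its call begins: read the wrist's pose just before it. camera_info takes no time and is no camera call; for the wrist camera it gives the pose at the moment of the call.
- job.sign_off(): hands the job in; it is judged then, once.
The state is a dict: "clock": time; "joints": joint angles; "dq": joint speeds; "joint_efforts": joint torques, N m; "position": TCP position; "ee_rot": TCP orientation; "force": force on the tool from outside, world axes, zero at the start; "ft_torque": the same for the moment, N m; "width": opening from 0.0 (shut) to 1.0 (fully open); "gripper_force": force on a finger pad.
Only numpy, scipy, OpenCV 4.12 (cv2) and the standard library are available. Lean on these libraries where they do the work, as an engineer would, in place of code of your own. Each camera call takes 0.05 s, during which the arm holds its last target. There are 200 camera calls.

### The job

Everything has been piled on the lid of the bead tub. Take the pile apart from the top: lay the silver ring in the blue dish, set the brass dapping block flat in the pocket of its wooden punch stand with its cups still on top, and set the steel block flat in the middle of the black rubber pad. Then put the blue lid squarely on the open bead tub and press it down until it snaps fully home all round; lower the two heavy blocks gently, never dropping them or tipping them over, and leave the little dropper bottle standing.

Things in the scene. Friction and masses are not known exactly. Their poses are not given: they have to be found in the camera images.
- ring: Plain silver finger ring lying flat, loose, outside diameter 27 mm, 6 mm high, 12 g; origin at the centre of its underside, z up. At the start it lies on top of the brass block, up to 10 mm off its middle.
- brass_block: Yellow brass dapping block, loose cube 50 x 50 x 50 mm with dark round cups in its top, 0.6 to 0.9 kg; origin at the centre of its underside, z up, x and y square to its sides. At the start it stands on the steel block, turned 34 to 56 degrees against it.
- steel_block: Grey polished steel bench block, loose, 52 x 52 mm and 20 mm high, 0.34 to 0.5 kg; origin at the centre of its underside, z up, x and y square to its sides. At the start it lies on the blue lid.
- lid: Blue round snap lid, loose, outside diameter 67 mm, 16 mm high, 30 g, ribbed skirt, open below, at the bottom of the pile on the bench; origin at the centre of the skirt's lower edge, z up through the flat top at 16 mm. Its turn does not matter.
- dish: Shallow round blue ceramic dish, fixed to the bench: rim 94 mm across and 13 mm high, flat floor 4 mm above the bench and 66 mm across, flared wall; origin at the centre of its underside.
- stand: Light wooden punch stand, fixed, 80 mm wide along y. Origin at the bench below the middle of its square pocket (66 x 66 mm, green floor 8 mm and rim 16 mm above the bench). On the pocket's +x side, 53 mm from the origin, a 24 mm high rail holds five steel punches in a row along y, up to 60 mm above the bench; x and y are square to the pocket.
- pad: Black ribbed rubber pad, fixed, 92 x 92 mm and 12 mm thick; origin at the centre of its underside, x and y square to its sides.
- tub: Open clear tub of coloured beads, fixed; neck 54 mm across, rim 46 mm above the bench, tapered so that the lid centres itself within 3 mm; origin: centre of its underside. Sprung snap lugs below the rim: laid on, the lid rests with its lower edge 39 mm above the tub's underside (top 55 mm); 10 to 20 N snap it down onto the rim, lower edge at 32.5 mm (top 48.5 mm).
- bottle: Small brown dropper bottle with a black top, loose bystander, 33 mm across and 102 mm high, standing between the places near the back; origin at the centre of its underside. It is only to be left standing.

How it is judged:
At the end, for the whole second after the job is handed in: Ring in the dish within 25 mm of its middle; brass block flat in the stand's pocket within 13 mm; steel block flat on the pad within 18 mm of its middle; lid level on the tub within 4 mm of its axis and within 2 mm of fully home; all at rest and released (horizontal distance between ring and dish below 0.025 m and z of ring in the frame of dish below 0.012 m and horizontal distance between brass_block and stand below 0.013 m and z of brass_block in the frame of stand below 0.011 m and angle between each of brass_block, steel_block's own z axis and vertical below 0.1 rad and horizontal distance between steel_block and pad below 0.018 m and z of steel_block in the frame of pad between 0.008 and 0.016 m and horizontal distance between lid and tub below 0.004 m and z of lid in the frame of tub below 0.0345 m and angle between lid's own z axis and vertical below 0.07 rad and linear speed of each of ring, brass_block, steel_block, lid below 0.02 m/s); the robot touches nothing.
It fails at once if the brass block is dropped into the stand (horizontal distance between brass_block and stand below 0.05 m and z of brass_block in the frame of stand below 0.03 m and linear speed of brass_block above 0.6 m/s).
It fails at once if the steel block is dropped onto the pad (horizontal distance between steel_block and pad below 0.06 m and z of steel_block in the frame of pad below 0.03 m and linear speed of steel_block above 0.6 m/s).
It fails at once if the brass block is tipped over (angle between brass_block's own z axis and vertical above 0.7 rad).
It fails at once if the steel block is tipped over (angle between steel_block's own z axis and vertical above 0.7 rad).
It fails at once if the dropper bottle is knocked over (angle between bottle's own z axis and vertical above 0.5 rad).
It also fails if it takes over 112 s, if anything falls off the work surface, if the arm or the gripper's body presses on something with over 40 N, if the wrist force passes 120 N, or if a joint passes its speed limit or range.

## Working session

There is one attempt and no reset: what is moved stays moved. The work goes in short steps, Python scripts to look and compute and a tool call to move; the robot and the scene stay as the last step left them, time stands still between calls to the robot, and variables do not carry over. Pictures are saved under pics/ and viewed, at most 14 in all, crops included, and the job is handed in when it is done.

Besides the shell and the picture viewer there is one more tool, called after "Emit:" as name([rows], argument=value, ...), one row to a line, values as JSON. drive_tool: Moves the arm, as the interface text tells. Its arguments: {"type":"object","properties":{"commands":{"type":"array"},"newtons":{"type":"number"}},"required":["commands"]}

```bash
mkdir -p pics; ls; python3 - <<'E'
from cell import readout,cams
import cv2,numpy as np
np.set_printoptions(precision=4,suppress=True)
s=readout.observe();print({k:(np.round(v,3)) for k,v in s.items()})
for n in ["scene","side"]:
    cv2.imwrite(f"pics/{n}0.png",cams.get_image(n)); i=cams.camera_info(n);print(n,i["camera_matrix"],i["R"],i["t"])
E
```

```text
pics
{'clock': np.float64(0.0), 'joints': array([-1.37 ,  0.435,  0.025,  1.574, -0.012,  1.134, -0.075]), 'dq': array([-0.001,  0.   ,  0.001, -0.001, -0.001, -0.   ,  0.001]), 'joint_efforts': array([  0.   , -66.787,   0.986, -31.445,  -0.06 ,   0.043,   0.   ]), 'position': array([0.187, 0.596, 0.226]), 'ee_rot': array([-0.475, -3.105,  0.002]), 'force': array([-0.015,  0.917,  0.55 ]), 'ft_torque': array([ 0.029,  0.035, -0.018]), 'gripper_force': np.float64(0.0), 'width': np.float64(0.999)}
scene [[448.0626   0.     320.7265]
 [  0.     448.0626 203.3563]
 [  0.       0.       1.    ]] [[ 0.7001 -0.7139  0.0149]
 [-0.3281 -0.3402 -0.8813]
 [ 0.6342  0.6121 -0.4724]] [-0.3023  0.2916  0.5873]
side [[391.1062   0.     319.4126]
 [  0.     391.1062 199.7127]
 [  0.       0.       1.    ]] [[-0.9122 -0.4097  0.0083]
 [-0.2723  0.5909 -0.7594]
 [ 0.3063 -0.695  -0.6506]] [0.5244 0.1307 0.8113]
```

View pics/scene0.png

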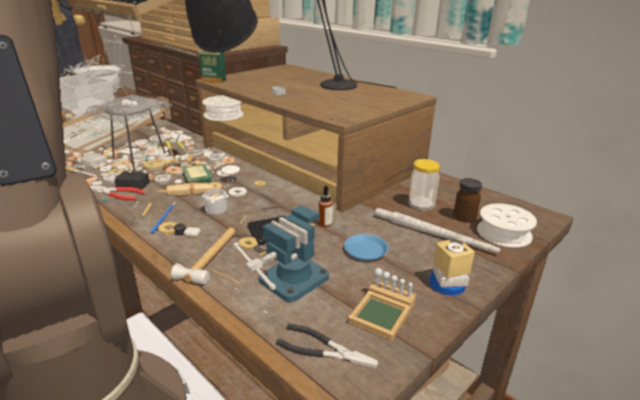

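View pics/side0.png

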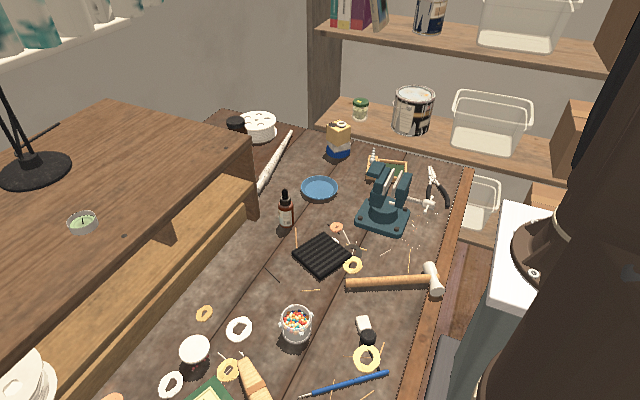

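Scene view: pile at about (452,265), dish (366,247), stand (383,312), vise in the middle at (292,262). Side view: pile (339,142), dish (319,188), pad (322,255), tub (296,323), bottle (286,210).

```bash
cat > h.py <<'E'
from cell import readout,cams,job
import cv2,numpy as np
from scipy.spatial.transform import Rotation as Ro
np.set_printoptions(precision=4,suppress=True)
def ray(info,p):
    K,R,t=[np.array(info[k]) for k in("camera_matrix","R","t")]
    d=R.T@np.linalg.solve(K,[p[0],p[1],1.]); return -R.T@t,d
def onz(info,p,z):
    o,d=ray(info,p); return o+d*(z-o[2])/d[2]
def proj(info,X):
    c=np.array(info["R"])@X+np.array(info["t"]); q=np.array(info["camera_matrix"])@c; return q[:2]/q[2]
def tri(a,p,b,q):
    o1,d1=ray(a,p);o2,d2=ray(b,q)
    s=np.linalg.lstsq(np.c_[d1,-d2],o2-o1,rcond=None)[0]
    A=o1+d1*s[0];B=o2+d2*s[1];return (A+B)/2,np.linalg.norm(A-B)
def blobs(im,lo,hi,amin=30,box=None):
    m=cv2.inRange(cv2.cvtColor(im,cv2.COLOR_BGR2HSV),np.array(lo),np.array(hi))
    if box: k=np.zeros_like(m);k[box[1]:box[3],box[0]:box[2]]=255;m&=k
    m=cv2.morphologyEx(m,cv2.MORPH_CLOSE,np.ones((3,3)))
    c=[x for x in cv2.findContours(m,cv2.RETR_EXTERNAL,cv2.CHAIN_APPROX_NONE)[0] if cv2.contourArea(x)>=amin]
    return sorted(c,key=cv2.contourArea,reverse=True)
def delta(target,yaw=None):
    """shift in tool axes cm to world target, yaw = world rotation angle of tool x axis"""
    s=readout.observe();R=Ro.from_rotvec(s["ee_rot"]).as_matrix()
    return R.T@(np.array(target)-s["position"])*100
E
python3 - <<'E'
from h import *
S=cams.camera_info("scene");D=cams.camera_info("side")
def both(n,p,q,z):print(n,onz(S,p,z) if p else "",onz(D,q,z) if q else "", tri(S,p,D,q) if p and q else "")
both("dish",(366,247),(319,188),.012)
both("stand floor",(380,314),None,.008)
both("brass top",(455,247),(339,126),.086)
both("lid",(449,282),(339,153),.01)
both("pad",None,(322,255),.012)
both("tub",None,(296,316),.046)
both("bottle top",(325,187),(284,191),.102)
both("vise top",(292,228),(392,178),.12)
a,b=cv2.imread("pics/scene0.png"),cv2.imread("pics/side0.png")
for n,im,i in(("scene",a,S),("side",b,D)):
    for c in blobs(im,(98,120,90),(115,255,255),60)[:5]:
        e=cv2.fitEllipse(c);print(n,"blue",cv2.contourArea(c),e,onz(i,e[0],.012))
for c in blobs(a,(35,60,20),(85,255,140),100,(340,280,420,340))[:2]:
    r=cv2.minAreaRect(c);print("green",cv2.contourArea(c),[onz(S,p,.008) for p in cv2.boxPoints(r)])
for c in blobs(b,(0,0,0),(180,255,45),300,(280,225,365,285))[:2]:
    q=cv2.approxPolyDP(cv2.convexHull(c),6,True)[:,0];print("pad",q.tolist(),[onz(D,p,.012) for p in q.astype(float)])
E
python3 - <<'E'
import cv2
a=cv2.imread("pics/scene0.png")[215:345,340:500];b=cv2.imread("pics/side0.png")[110:350,260:460]
cv2.imwrite("pics/c0.png",cv2.hconcat([cv2.resize(a,(480,390)),cv2.resize(b[:],(320,390))]))
E
```

```text
dish [0.5718 0.0035 0.012 ] [0.5723 0.0086 0.012 ] (array([0.5739, 0.0055, 0.0097]), np.float64(0.0009073376146668671))
stand floor [ 0.4332 -0.1415  0.008 ]  
brass top [ 0.599  -0.1776  0.086 ] [ 0.5957 -0.1739  0.086 ] (array([ 0.5978, -0.1774,  0.0851]), np.float64(0.0028944435588705406))
lid [ 0.5947 -0.1806  0.01  ] [ 0.5865 -0.1595  0.01  ] (array([ 0.5961, -0.177 ,  0.0022]), np.float64(0.010731696007327988))
pad  [0.4764 0.2065 0.012 ] 
tub  [0.4496 0.376  0.046 ] 
bottle top [0.583  0.1371 0.102 ] [0.5896 0.1506 0.102 ] (array([0.5924, 0.1454, 0.0964]), np.float64(0.001319432605769638))
vise top [0.3935 0.0369 0.12  ] [0.3915 0.0355 0.12  ] (array([0.3919, 0.0359, 0.1207]), np.float64(0.0012126511094252585))
scene blue 245.0 ((445.3698425292969, 283.8413391113281), (18.458314895629883, 33.43498992919922), 111.64459991455078) [ 0.5824 -0.1798  0.012 ]
side blue 278.0 ((353.06671142578125, 380.8275146484375), (4.170240879058838, 108.49556732177734), 73.971923828125) [0.3275 0.423  0.012 ]
side blue 102.5 ((336.7912292480469, 151.65574645996094), (11.024045944213867, 21.210830688476562), 99.53174591064453) [ 0.5936 -0.1603  0.012 ]
green 672.5 [array([ 0.402 , -0.1186,  0.008 ]), array([ 0.4524, -0.095 ,  0.008 ]), array([ 0.4668, -0.1609,  0.008 ]), array([ 0.4175, -0.1801,  0.008 ])]
```

View pics/c0.png

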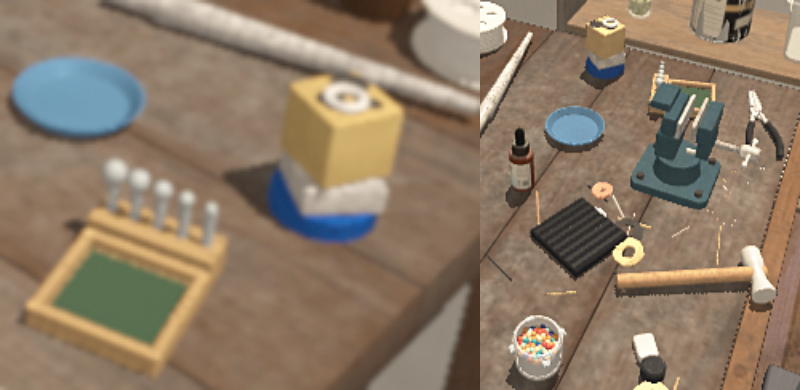

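The crops confirm the pile: ring on brass on steel on lid. They also show the stand with its rail on the far side, the pad and the tub. Next I'll move to look down on the tub and pad.

```bash
python3 - <<'E'
from h import *
s=readout.observe();R=Ro.from_rotvec(s["ee_rot"]).as_matrix();print(R)
i=cams.camera_info("wrist");c=-i["R"].T@i["t"];print("cam in tool",R.T@(c-s["position"]),"cam axes in tool\n",R.T@i["R"].T,i["camera_matrix"][0,0])
print(delta([.45,.28,.33]))
E
```

```text
[[-0.9542  0.2992 -0.0003]
 [ 0.2992  0.9542 -0.0014]
 [-0.0001 -0.0014 -1.    ]]
cam in tool [ 0.0786  0.0009 -0.1578] cam axes in tool
 [[-0.0006 -0.9555 -0.295 ]
 [ 1.     -0.0004 -0.0007]
 [ 0.0005 -0.295   0.9555]] 328.30966485734797
[-34.5613 -22.287  -10.3603]
```

Emit:
drive_tool([
  [[0, 0, 0], [-32, -23, -10], 1],
  [[0, 0, 0], [-32, -23, -10], 1],
  [[0, 0, 0], [-32, -23, -10], 1],
  [[0, 0, 0], [-32, -23, -10], 1],
  [[0, 0, 0], [-32, -23, -10], 1],
  [[0, 0, 0], [-32, -23, -10], 1],
  [[0, 0, 0], [-32, -23, -10], 1],
  [[0, 0, 0], [-32, -23, -10], 1],
  [[0, 0, 0], [-32, -23, -10], 1],
  [[0, 0, 0], [-32, -23, -10], 1],
  [[0, 0, 0], [-32, -23, -10], 1],
  [[0, 0, 0], [-32, -23, -10], 1],
  [[0, 0, 0], [-32, -23, -10], 1],
  [[0, 0, 0], [-32, -23, -10], 1],
  [[0, 0, 0], [-32, -23, -10], 1],
])

```text
clock: 1.35
position: [0.4225, 0.2823, 0.3262]
ee_rot: [-0.471, -3.105, 0.001]
force: [-0.1, -0.2, -0.5]
width: 0.998
gripper_force: 0.0
```

```bash
python3 - <<'E'
from h import *
import pickle
i=cams.camera_info("wrist");im=cams.get_image("wrist");cv2.imwrite("pics/w1.png",im);pickle.dump(i,open("w1.pkl","wb"))
s=readout.observe();print(s["clock"],s["position"],s["joints"],delta([.50,-.10,.33]))
E
```

```text
1.4 [0.4226 0.2822 0.3263] [-0.8637  0.1674  0.2021  1.7054 -0.0352  1.2732  0.6153] [-18.7433 -34.1991  -0.3645]
```

View pics/w1.png

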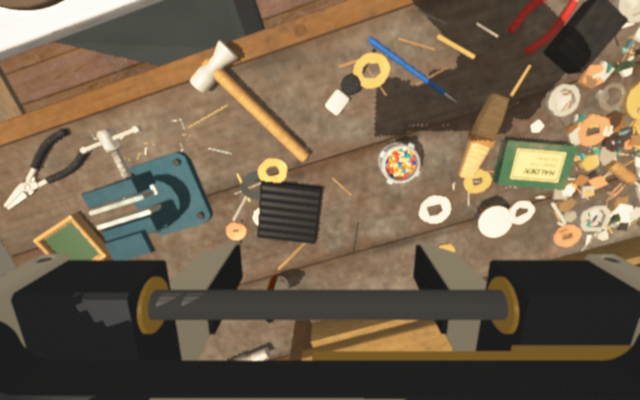

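The wrist view shows the pad as a square at (291,211), the tub with its beads at (400,161), the vise at (150,205) and part of the stand at (72,240).

```bash
python3 - <<'E'
from h import *
import pickle
im=cv2.imread("pics/w1.png");i=pickle.load(open("w1.pkl","rb"))
print("tub",onz(i,(400,161),.045))
for c in blobs(im,(0,0,0),(180,255,62),300,(248,172,332,252))[:2]:
    r=cv2.minAreaRect(c);P=np.array([onz(i,p,.012) for p in cv2.boxPoints(r)]);e=P[1]-P[0]
    print("pad",cv2.contourArea(c),r,P.mean(0),[np.linalg.norm(P[k]-P[k-1]) for k in range(4)],np.degrees(np.arctan2(e[1],e[0])))
crop=im[130:195,365:435];cv2.imwrite("pics/t1.png",np.hstack([cv2.resize(crop,(420,390),interpolation=2),cv2.resize(im[165:255,245:340],(380,390),interpolation=2)]))
E
```

```text
tub [0.4469 0.3771 0.045 ]
pad 1451.5 ((289.18218994140625, 211.01919555664062), (60.664833068847656, 57.157894134521484), 6.009005546569824) [0.4798 0.204  0.012 ] [np.float64(0.09405096297563047), np.float64(0.09126171988943614), np.float64(0.08914831276899729), np.float64(0.09167651386434507)] 153.5115394568488
```

Emit:
drive_tool([
  [[0, 0, 0], [-18, -34, 3], 1],
  [[0, 0, 0], [-18, -34, 3], 1],
  [[0, 0, 0], [-18, -34, 3], 1],
  [[0, 0, 0], [-18, -34, 3], 1],
  [[0, 0, 0], [-18, -34, 3], 1],
  [[0, 0, 0], [-18, -34, 3], 1],
  [[0, 0, 0], [-18, -34, 3], 1],
  [[0, 0, 0], [-18, -34, 3], 1],
  [[0, 0, 0], [-18, -34, 3], 1],
  [[0, 0, 0], [-18, -34, 3], 1],
  [[0, 0, 0], [-18, -34, 3], 1],
  [[0, 0, 0], [-18, -34, 3], 1],
  [[0, 0, 0], [-18, -34, 3], 1],
  [[0, 0, 0], [-18, -34, 3], 1],
])

```text
clock: 2.57
position: [0.4936, -0.0951, 0.2966]
ee_rot: [-0.471, -3.106, -0.001]
force: [-0.4, -0.0, 0.6]
width: 1.006
gripper_force: 0.0
```

```bash
python3 - <<'E'
from h import *
import pickle
i=cams.camera_info("wrist");im=cams.get_image("wrist");cv2.imwrite("pics/w2.png",im);pickle.dump(i,open("w2.pkl","wb"))
s=readout.observe();print(s["clock"],s["position"],s["joints"])
E
```

```text
2.6167 [ 0.4936 -0.0953  0.2967] [-0.3392  0.1784  0.5078  1.7872 -0.0933  1.1997  1.4657]
```

View pics/w2.png

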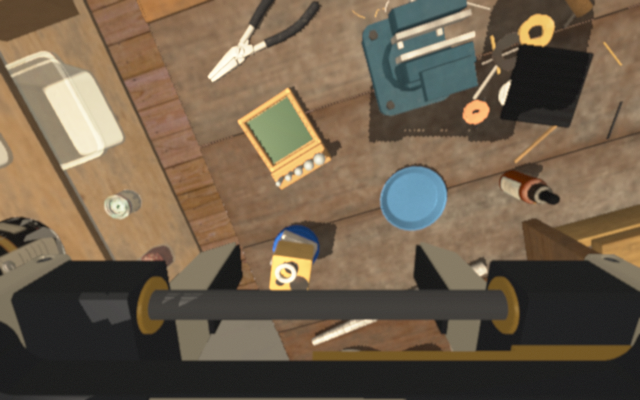

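View pics/t1.png

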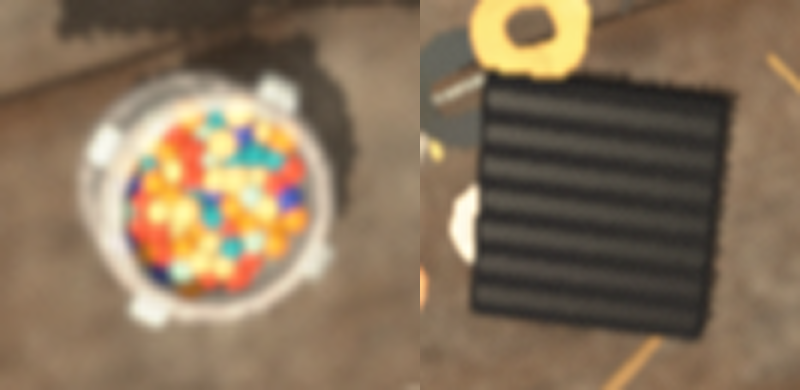

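Wrist view: stand pocket at (282,128) with its rail on the far side, dish (413,198), pile (290,265), bottle (530,190). In the crops, the tub rim centre is about (401,165) and the pad is clean. I'll back off to see the pile top clear of the fingers.

Emit:
drive_tool([
  [[0, 0, 0], [7, -4, 0], 1],
  [[0, 0, 0], [7, -4, 0], 1],
  [[0, 0, 0], [7, -4, 0], 1],
  [[0, 0, 0], [7, -4, 0], 1],
])

```text
clock: 2.95
position: [0.4134, -0.1138, 0.2971]
ee_rot: [0.474, 3.105, 0.003]
force: [0.0, 0.9, 0.5]
width: 1.004
gripper_force: 0.0
```

```bash
python3 - <<'E'
from h import *
import pickle
i=cams.camera_info("wrist");im=cams.get_image("wrist");cv2.imwrite("pics/w3.png",im);pickle.dump(i,open("w3.pkl","wb"))
s=readout.observe();print(s["clock"],s["position"])
j=pickle.load(open("w1.pkl","rb"));print("tub",onz(j,(401.3,164.7),.046))
p=proj(i,np.array([.597,-.177,.086]));print(p)
x,y=np.int32(p);x0=max(x-40,0);y0=max(y-40,0);print(x0,y0)
c=im[y0:y0+80,x0:x0+80];g0=np.int32(proj(i,np.array([.435,-.14,.01])))-[50,50];g0=np.maximum(g0,0);print(g0)
g=im[g0[1]:g0[1]+100,g0[0]:g0[0]+100]
cv2.imwrite("pics/c3.png",np.hstack([cv2.resize(c,(400,400),interpolation=2),cv2.resize(g,(400,400),interpolation=2)]))
E
```

```text
3.0 [ 0.4148 -0.1134  0.2972]
tub [0.4521 0.3775 0.046 ]
[322.7115 319.7066]
282 279
[263 133]
```

View pics/c3.png

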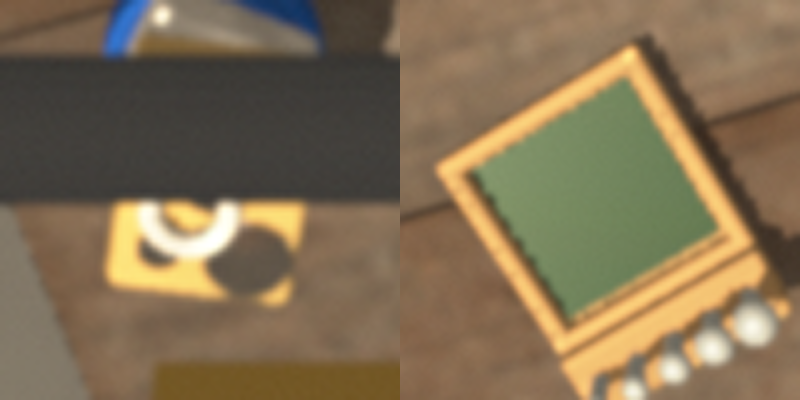

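The pile is partly hidden from here: image-down points away from the robot, so I moved the wrong way. The stand's inner rim corners show clearly, centred at about (313,183). Next I'll move directly over the pile.

```bash
python3 - <<'E'
from h import *
import pickle
i=pickle.load(open("w3.pkl","rb"))
P=np.array([onz(i,(263+(u-400)/4,133+v/4),.014) for u,v in((470,172),(572,325),(728,235),(632,75))])
print(P,P.mean(0),[np.linalg.norm(P[k]-P[k-1]) for k in range(4)])
e=P[1]+P[2]-P[0]-P[3];print("stand yaw",np.degrees(np.arctan2(e[1],e[0])))
print(delta([.585,-.174,.26]))
E
```

```text
[[ 0.4102 -0.1791  0.014 ]
 [ 0.4731 -0.1634  0.014 ]
 [ 0.458  -0.1012  0.014 ]
 [ 0.3953 -0.1161  0.014 ]] [ 0.4341 -0.14    0.014 ] [np.float64(0.06469519957508352), np.float64(0.06481073026654875), np.float64(0.06394979013351579), np.float64(0.06446925461169314)]
stand yaw 13.706791979703219
[-18.0494  -0.718    3.7458]
```

Emit:
drive_tool([
  [[0, 0, 0], [-18, -0.5, 4], 1],
  [[0, 0, 0], [-18, -0.5, 4], 1],
  [[0, 0, 0], [-18, -0.5, 4], 1],
  [[0, 0, 0], [-18, -0.5, 4], 1],
  [[0, 0, 0], [-18, -0.5, 4], 1],
  [[0, 0, 0], [-18, -0.5, 4], 1],
  [[0, 0, 0], [-18, -0.5, 4], 1],
])

```text
clock: 3.58
position: [0.5864, -0.1723, 0.2552]
ee_rot: [-0.473, -3.104, 0.002]
force: [-0.4, -0.4, 1.3]
width: 0.999
gripper_force: 0.0
```

```bash
python3 - <<'E'
from h import *
import pickle
i=cams.camera_info("wrist");im=cams.get_image("wrist");cv2.imwrite("pics/w4.png",im);pickle.dump(i,open("w4.pkl","wb"))
s=readout.observe();print(s["clock"],s["position"],s["ee_rot"])
p=proj(i,np.array([.597,-.177,.05]));print(p)
x0,y0=np.int32(p)-60;print(x0,y0)
c=im[y0:y0+120,x0:x0+120]
cv2.imwrite("pics/c4.png",cv2.resize(c,(600,600),interpolation=2))
E
```

```text
3.6333 [ 0.5855 -0.1722  0.2559] [-0.4735 -3.1043  0.0007]
[326.0477 186.6718]
266 126
```

View pics/c4.png

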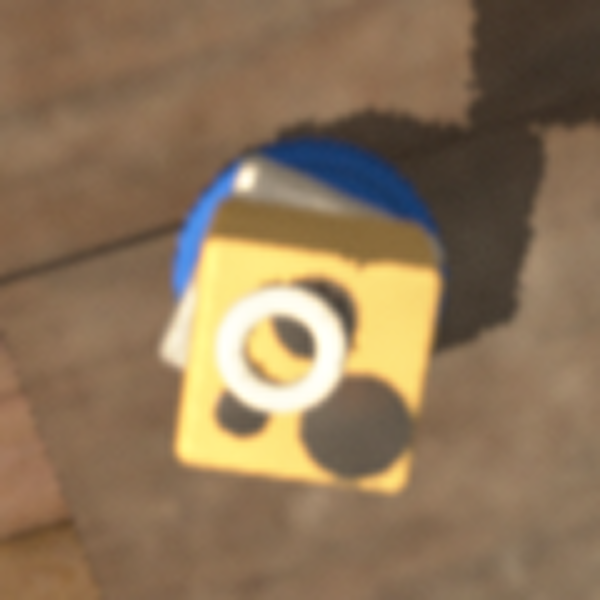

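Wrist crop: the white ring is centred at (282,349). The brass top corners are (203,235), (442,265), (405,495) and (175,462). The steel and the blue lid edges show beyond.

```bash
python3 - <<'E'
from h import *
import pickle
i=pickle.load(open("w4.pkl","rb"));f=lambda u,v,z:onz(i,(266+u/5-.4,126+v/5-.4),z)
r=f(282,349,.091);print("ring",r, "diam",np.linalg.norm(f(216,349,.091)-f(347,349,.091)))
P=np.array([f(u,v,.086) for u,v in((203,235),(442,265),(405,495),(175,462))])
print("brass",P.mean(0),[np.linalg.norm(P[k]-P[k-1]) for k in range(4)],[np.degrees(np.arctan2(*(P[k]-P[k-1])[1::-1]))%90 for k in range(4)])
R=Ro.from_rotvec(readout.observe()["ee_rot"]).as_matrix();print("tool x yaw",np.degrees(np.arctan2(R[1,0],R[0,0])), "tooly",np.degrees(np.arctan2(R[1,1],R[0,1])))
print("ring delta",delta([r[0],r[1],.0875]))
w2=pickle.load(open("w2.pkl","rb"));im=cv2.imread("pics/w2.png")
c=blobs(im,(95,90,80),(115,255,255),500,(370,155,460,240))[0];e=cv2.fitEllipse(c);print("dish",e,onz(w2,e[0],.013))
E
```

```text
ring [ 0.5949 -0.1804  0.091 ] diam 0.02665328533863388
brass [ 0.6013 -0.1772  0.086 ] [np.float64(0.04913371746176887), np.float64(0.04889408237970968), np.float64(0.05031147295153005), np.float64(0.049221925963735036)] [np.float64(64.63905052865016), np.float64(65.38042769406064), np.float64(65.0136457987972), np.float64(64.00576566207181)]
tool x yaw 162.65670493638905 tooly 72.65675418803086
ring delta [-1.1579 -0.486  16.8364]
dish ((413.395263671875, 197.62733459472656), (59.768798828125, 65.49610137939453), 56.74840545654297) [0.5745 0.0062 0.013 ]
```

Emit:
drive_tool([
  [[0, 0, 0], [-1.15, -0.5, 10], 0],
  [[0, 0, 0], [-1.15, -0.5, 10], 0],
  [[0, 0, 0], [-1.15, -0.5, 12], 0],
  [[0, 0, 0], [-1.15, -0.5, 14], 0],
  [[0, 0, 0], [-1.15, -0.5, 15], 0],
  [[0, 0, 0], [-1.15, -0.5, 15.5], 0],
  [[0, 0, 0], [-1.15, -0.5, 16], 0],
  [[0, 0, 0], [-1.15, -0.5, 16.3], 0],
  [[0, 0, 0], [-1.15, -0.5, 16.5], 0],
  [[0, 0, 0], [-1.15, -0.5, 16.7], 0],
  [[0, 0, 0], [-1.15, -0.5, 16.7], 0],
], newtons=8)

```text
clock: 4.55
position: [0.5948, -0.1812, 0.0902]
ee_rot: [0.475, 3.104, 0.0]
force: [-0.5, -0.0, 0.6]
width: 0.502
gripper_force: 0.0
```

Emit:
drive_tool([
  [[0, 0, 0], [0, 0, 0.1], 0],
  [[0, 0, 0], [0, 0, 0.1], -0.3],
  [[0, 0, 0], [0, 0, 0.1], -1],
  [[0, 0, 0], [0, 0, 0.1], -1],
  [[0, 0, 0], [0, 0, 0.1], -1],
  [[0, 0, 0], [0, 0, 0.1], -1],
  [[0, 0, 0], [0, 0, 0.1], -1],
  [[0, 0, 0], [0, 0, 0.1], -1],
])

```text
clock: 5.22
position: [0.5946, -0.1812, 0.0888]
ee_rot: [0.476, 3.105, -0.0]
force: [0.1, -0.1, 0.4]
width: 0.268
gripper_force: 7.1
```

Emit:
drive_tool([
  [[0, 0, 0], [0, 0, -3], -1],
  [[0, 0, 0], [0, 0, -5], -1],
  [[0, 0, 0], [7.5, 17.2, -5], -1],
  [[0, 0, 0], [7.5, 17.2, -5], -1],
  [[0, 0, 0], [7.5, 17.2, -5], -1],
  [[0, 0, 0], [7.5, 17.2, -4], -1],
  [[0, 0, 0], [7.5, 17.2, -3], -1],
  [[0, 0, 0], [7.5, 17.2, 0], -1],
  [[0, 0, 0], [7.5, 17.2, 3], -1],
  [[0, 0, 0], [7.5, 17.2, 5], -1],
  [[0, 0, 0], [7.5, 17.2, 6], -1],
  [[0, 0, 0], [7.5, 17.2, 7], -1],
  [[0, 0, 0], [7.5, 17.2, 7.5], -1],
  [[0, 0, 0], [7.5, 17.2, 7.8], -1],
  [[0, 0, 0], [7.5, 17.2, 7.8], -1],
])

```text
clock: 6.47
position: [0.5748, 0.0052, 0.011]
ee_rot: [0.476, 3.105, 0.0]
force: [-0.1, 0.2, 0.4]
width: 0.256
gripper_force: 6.9
```

Emit:
drive_tool([
  [[0, 0, 0], [0, 0, 0], -0.25],
  [[0, 0, 0], [0, 0, 0], -0.25],
  [[0, 0, 0], [0, 0, 0], -0.25],
  [[0, 0, 0], [0, 0, -3], -0.25],
  [[0, 0, 0], [0, 0, -7], 1],
  [[0, 0, 0], [0, 0, -11], 1],
  [[0, 0, 0], [0, 0, -13], 1],
  [[0, 0, 0.134], [-8, -16.6, -13], 1],
  [[0, 0, 0.134], [-8, -16.6, -13], 1],
  [[0, 0, 0.134], [-8, -16.6, -13], 1],
  [[0, 0, 0.134], [-8, -16.6, -13], 1],
  [[0, 0, 0.134], [-8, -16.6, -13], 1],
  [[0, 0, 0.134], [-8, -16.6, -13], 1],
  [[0, 0, 0.134], [-8, -16.6, -13], 1],
])

```text
clock: 7.63
position: [0.6008, -0.1785, 0.141]
ee_rot: [0.687, 3.065, -0.0]
force: [-0.7, 1.4, -0.3]
width: 0.997
gripper_force: 0.0
```

```bash
python3 - <<'E'
from h import *
i=cams.camera_info("wrist");im=cams.get_image("wrist")
s=readout.observe();print(s["clock"],s["position"],s["joints"],delta([.6013,-.1772,.052]))
S=cams.camera_info("scene");a=cams.get_image("scene")
p=np.int32(proj(S,np.array([.59,-.09,.05])));q=np.int32(proj(i,np.array([.601,-.177,.086])));print(p,q)
f=lambda m,p,r:cv2.resize(m[max(p[1]-r,0):p[1]+r,max(p[0]-r,0):p[0]+r],(400,400),interpolation=2)
cv2.imwrite("pics/c5.png",np.hstack([f(a,p,80),f(im,q,90)]))
E
```

```text
7.6833 [ 0.601  -0.1766  0.1408] [-0.1615  0.5561  0.5465  1.7028 -0.338   0.9781  1.6418] [-0.0559 -0.0489  8.8802]
[409 246] [328 222]
```

View pics/c5.png

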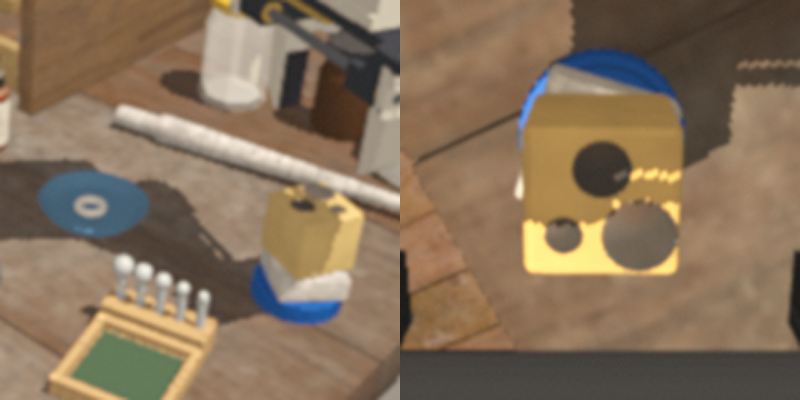

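The ring lies in the middle of the dish. The brass block is square to the gripper and centred, so I'll go down and grip it.

Emit:
drive_tool([
  [[0, 0, 0], [0, 0, 2], 1],
  [[0, 0, 0], [0, 0, 4], 1],
  [[0, 0, 0], [0, 0, 6], 1],
  [[0, 0, 0], [0, 0, 7.5], 1],
  [[0, 0, 0], [0, 0, 8.5], 1],
  [[0, 0, 0], [0, 0, 8.8], 1],
  [[0, 0, 0], [0, 0, 8.8], 0.4],
  [[0, 0, 0], [0, 0, 8.8], 0.2],
  [[0, 0, 0], [0, 0, 8.8], -1],
  [[0, 0, 0], [0, 0, 8.8], -1],
  [[0, 0, 0], [0, 0, 8.8], -1],
  [[0, 0, 0], [0, 0, 8.8], -1],
  [[0, 0, 0], [0, 0, 8.8], -1],
  [[0, 0, 0], [0, 0, 8.8], -1],
], newtons=50)

```text
clock: 8.9
position: [0.6012, -0.1773, 0.0531]
ee_rot: [0.683, 3.066, -0.0]
force: [-0.7, -0.9, 3.9]
width: 0.542
gripper_force: 50.0
```

Emit:
drive_tool([
  [[0, 0, 0], [0, 0, -1], -1],
  [[0, 0, 0], [0, 0, -3], -1],
  [[0, 0, 0], [0, 0, -6], -1],
  [[0, 0, 0], [0, 0, -8], -1],
  [[0, 0, -0.1], [3, -0.7, -8], -1],
  [[0, 0, -0.2], [6, -1.4, -8], -1],
  [[0, 0, -0.3], [9, -2, -8], -1],
  [[0, 0, -0.4], [12, -2.7, -8], -1],
  [[0, 0, -0.5], [14.5, -3.2, -8], -1],
  [[0, 0, -0.6], [16, -3.6, -8], -1],
  [[0, 0, -0.677], [16.7, -3.7, -8], -1],
  [[0, 0, -0.677], [16.7, -3.7, -8], -1],
  [[0, 0, -0.677], [16.7, -3.7, -8], -1],
  [[0, 0, -0.677], [16.7, -3.7, -8], -1],
])

```text
clock: 10.07
position: [0.435, -0.1398, 0.133]
ee_rot: [-0.37, 3.119, -0.0]
force: [0.2, -0.6, -5.8]
width: 0.545
gripper_force: 50.0
```

```bash
python3 - <<'E'
from h import *
i=cams.camera_info("wrist");im=cams.get_image("wrist")
s=readout.observe();print(s["clock"],s["position"],s["joints"],s["force"],s["width"],delta([.434,-.140,.0255]))
R=Ro.from_rotvec(s["ee_rot"]).as_matrix();print(np.degrees(np.arctan2(R[1,1],R[0,1])))
S=cams.camera_info("scene");a=cams.get_image("scene")
p=np.int32(proj(S,np.array([.434,-.14,.05])));print(p)
f=lambda m,p,r:cv2.resize(m[max(p[1]-r,0):p[1]+r,max(p[0]-r,0):p[0]+r],(400,400),interpolation=2)
cv2.imwrite("pics/c6.png",np.hstack([f(a,p,70),cv2.resize(im,(400,400))]))
E
```

```text
10.1167 [ 0.4351 -0.1399  0.1329] [-0.1333  0.2852  0.4042  2.1102 -0.1588  0.7737  2.1779] [ 0.8052 -1.2428 -6.6209] 0.5425381220611658 [ 0.113   0.017  10.7389]
103.57392774119677
[381 294]
```

View pics/c6.png

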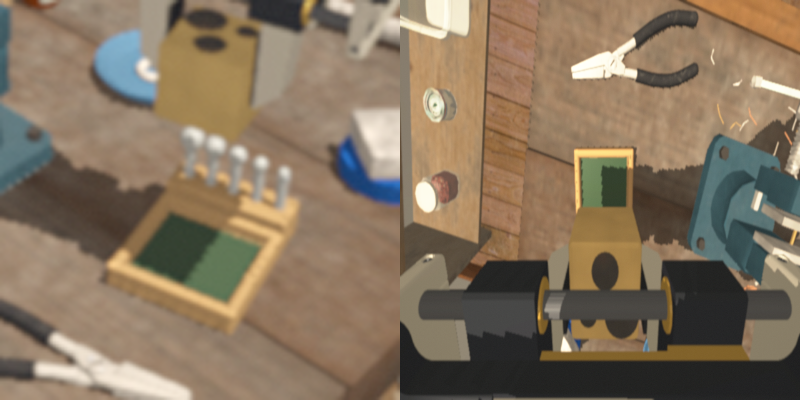

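```bash
python3 - <<'E'
from h import *
import pickle
i=pickle.load(open("w2.pkl","rb"))
for p,z in(((378,112),.01),((364,30),.01),((364,30),.12),((393,62),.12),((425,97),.12),((425,97),.1),((393,15),.12)):print(p,z,onz(i,p,z))
D=cams.camera_info("side")
# side: vise leftmost (far) top corners
for p in((371,178),(376,168),(410,176)):print(p,[onz(D,p,z)[:2] for z in(.09,.12)])
E
```

```text
(378, 112) 0.01 [ 0.4485 -0.0114  0.01  ]
(364, 30) 0.01 [ 0.3504 -0.0033  0.01  ]
(364, 30) 0.12 [ 0.3673 -0.0201  0.12  ]
(393, 62) 0.12 [ 0.4015 -0.0012  0.12  ]
(425, 97) 0.12 [0.4411 0.0208 0.12  ]
(425, 97) 0.1 [0.4424 0.0263 0.1   ]
(393, 15) 0.12 [0.3634 0.0082 0.12  ]
(371, 178) [array([0.4419, 0.0156]), array([0.4319, 0.0542])]
(376, 168) [array([ 0.4435, -0.0256]), array([0.4334, 0.0153])]
(410, 176) [array([ 0.364 , -0.0285]), array([0.3585, 0.0126])]
```

Brass is aligned with the pocket (grip axis 103.6° against stand y at 103.7°), and the vise is clear. Lowering slowly.

Emit:
drive_tool([
  [[0, 0, 0], [0.1, 0, 2], -1],
  [[0, 0, 0], [0.1, 0, 4], -1],
  [[0, 0, 0], [0.1, 0, 6], -1],
  [[0, 0, 0], [0.1, 0, 7.5], -1],
  [[0, 0, 0], [0.1, 0, 8.7], -1],
  [[0, 0, 0], [0.1, 0, 9.5], -1],
  [[0, 0, 0], [0.1, 0, 10], -1],
  [[0, 0, 0], [0.1, 0, 10.3], -1],
  [[0, 0, 0], [0.1, 0, 10.5], -1],
  [[0, 0, 0], [0.1, 0, 10.6], -1],
  [[0, 0, 0], [0.1, 0, 10.7], -1],
  [[0, 0, 0], [0.1, 0, 10.7], -1],
  [[0, 0, 0], [0.1, 0, 10.7], -1],
])

```text
clock: 11.25
position: [0.4334, -0.1399, 0.026]
ee_rot: [-0.375, 3.119, -0.0]
force: [0.4, -0.3, -6.7]
width: 0.542
gripper_force: 50.0
```

Emit:
drive_tool([
  [[0, 0, 0], [0, 0, 0.05], -1],
  [[0, 0, 0], [0, 0, 0.1], -1],
  [[0, 0, 0], [0, 0, 0.15], -1],
  [[0, 0, 0], [0, 0, 0.15], -1],
])

```text
clock: 11.58
position: [0.4335, -0.1399, 0.0253]
ee_rot: [-0.374, 3.118, 0.001]
force: [-4.0, 1.4, 15.7]
width: 0.539
gripper_force: 50.0
```

Emit:
drive_tool([
  [[0, 0, 0], [0, 0, 0], 0.3],
  [[0, 0, 0], [0, 0, 0], 0.3],
  [[0, 0, 0], [0, 0, 0], 0.3],
  [[0, 0, 0], [0, 0, -3], 0.5],
  [[0, 0, 0], [0, 0, -7], 1],
  [[0, 0, 0], [0, 0, -11], 1],
  [[0, 0, 0], [0, 0, -15], 1],
  [[0, 0, 0], [-15, -7.5, -15], 1],
  [[0, 0, 0], [-15, -7.5, -15], 1],
  [[0, 0, 0], [-15, -7.5, -15], 1],
  [[0, 0, 0], [-15, -7.5, -15], 1],
  [[0, 0, 0], [-15, -7.5, -15], 1],
  [[0, 0, 0], [-15, -7.5, -15], 1],
  [[0, 0, 0], [-15, -7.5, -15], 1],
])

```text
clock: 12.75
position: [0.596, -0.1774, 0.1735]
ee_rot: [0.374, -3.118, -0.0]
force: [-0.2, 0.0, 0.5]
width: 1.0
gripper_force: 0.0
```

```bash
python3 - <<'E'
from h import *
import pickle
i=cams.camera_info("wrist");im=cams.get_image("wrist");pickle.dump(i,open("w7.pkl","wb"));cv2.imwrite("pics/w7.png",im)
s=readout.observe();print(s["clock"],s["position"],s["joints"][6],s["force"],s["width"])
R=Ro.from_rotvec(s["ee_rot"]).as_matrix();print(np.degrees(np.arctan2(R[1,1],R[0,1])))
S=cams.camera_info("scene");a=cams.get_image("scene")
p=np.int32(proj(S,np.array([.434,-.14,.05])));q=np.int32(proj(i,np.array([.597,-.177,.036])));print(p,q)
f=lambda m,p,r:cv2.resize(m[max(p[1]-r,0):p[1]+r,max(p[0]-r,0):p[0]+r],(400,400),interpolation=2)
cv2.imwrite("pics/c7.png",np.hstack([f(a,p,50),f(im,q,80)]))
E
```

```text
12.8 [ 0.5956 -0.1773  0.1739] 2.224958709790859 [-0.3428  1.0646 -0.1163] 0.9998668483195334
103.66770585272349
[381 294] [327 192]
```

View pics/c7.png

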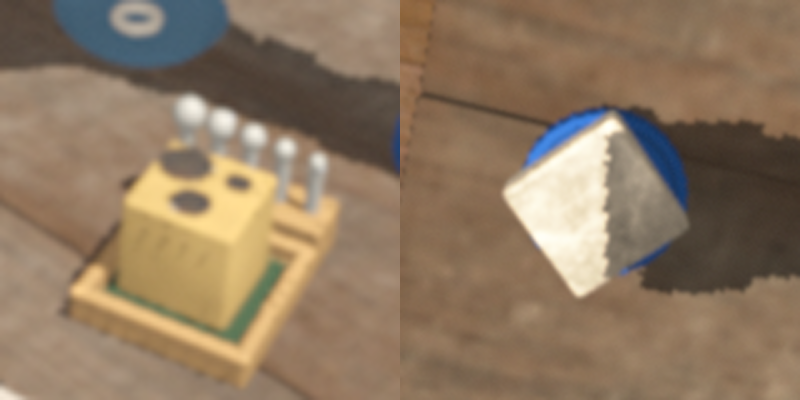

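The brass sits flat in the pocket. The steel's top corners in the crop are (505,192), (612,115), (688,225) and (580,297), and it sits well on the lid.

```bash
python3 - <<'E'
from h import *
import pickle
i=pickle.load(open("w7.pkl","rb"))
P=np.array([onz(i,(247+(u-400)/2.5-.3,112+v/2.5-.3),.036) for u,v in((505,192),(612,115),(688,225),(580,297))])
print("steel",P.mean(0),[np.linalg.norm(P[k]-P[k-1]) for k in range(4)],[np.degrees(np.arctan2(*(P[k]-P[k-1])[1::-1]))%90 for k in range(4)])
m=P.mean(0);print(delta([m[0],m[1],.019]))
E
```

```text
steel [ 0.5997 -0.1788  0.036 ] [np.float64(0.04997587435140081), np.float64(0.04884681901890236), np.float64(0.05034431615738367), np.float64(0.05002488098184161)] [np.float64(47.0112471096063), np.float64(49.50712658791667), np.float64(48.36907429399349), np.float64(49.0422024430659)]
[-0.3868 -0.2722 15.5191]
```

Emit:
drive_tool([
  [[0, 0, 0.963], [-0.4, -0.3, 4], 1],
  [[0, 0, 0.963], [-0.4, -0.3, 6], 1],
  [[0, 0, 0.963], [-0.4, -0.3, 8], 1],
  [[0, 0, 0.963], [-0.4, -0.3, 9], 1],
  [[0, 0, 0.963], [-0.4, -0.3, 10], 1],
  [[0, 0, 0.963], [-0.4, -0.3, 10], 1],
  [[0, 0, 0.963], [-0.4, -0.3, 10], 1],
  [[0, 0, 0.963], [-0.4, -0.3, 10], 1],
  [[0, 0, 0.963], [-0.4, -0.3, 10], 1],
  [[0, 0, 0.963], [-0.4, -0.3, 12], 1],
  [[0, 0, 0.963], [-0.4, -0.3, 13.5], 1],
  [[0, 0, 0.963], [-0.4, -0.3, 14.5], 1],
  [[0, 0, 0.963], [-0.4, -0.3, 15], 1],
  [[0, 0, 0.963], [-0.4, -0.3, 15.3], 1],
  [[0, 0, 0.963], [-0.4, -0.3, 15.5], 1],
  [[0, 0, 0.963], [-0.4, -0.3, 15.5], 1],
])

```text
clock: 14.18
position: [0.6014, -0.1794, 0.0195]
ee_rot: [1.112, 2.938, 0.0]
force: [-0.0, -1.2, 0.6]
width: 1.0
gripper_force: 0.0
```

Emit:
drive_tool([
  [[0, 0, 0], [0, 0, 0.05], 0.5],
  [[0, 0, 0], [0, 0, 0.05], 0.25],
  [[0, 0, 0], [0, 0, 0.05], 0.15],
  [[0, 0, 0], [0, 0, 0.05], -1],
  [[0, 0, 0], [0, 0, 0.05], -1],
  [[0, 0, 0], [0, 0, 0.05], -1],
  [[0, 0, 0], [0, 0, 0.05], -1],
  [[0, 0, 0], [0, 0, 0.05], -1],
])

```text
clock: 14.85
position: [0.6012, -0.1794, 0.0188]
ee_rot: [1.113, 2.938, -0.0]
force: [-0.8, -0.2, 0.6]
width: 0.563
gripper_force: 50.0
```

Emit:
drive_tool([
  [[0, 0, 0], [0, 0, -0.5], -1],
  [[0, 0, 0], [0, 0, -1.5], -1],
  [[0, 0, 0], [0, 0, -4], -1],
  [[0, 0, 0], [0, 0, -8], -1],
  [[0, 0, 0], [0, 0, -12], -1],
  [[0, 0, 0], [0, 0, -16], -1],
  [[0, 0, 0], [0, 0, -18], -1],
  [[0, 0, -0.1], [3, 1.8, -18], -1],
  [[0, 0, -0.26], [6.2, 3.7, -18], -1],
  [[0, 0, -0.26], [9.4, 5.6, -18], -1],
  [[0, 0, -0.26], [12.6, 7.5, -18], -1],
  [[0, 0, -0.26], [15.8, 9.4, -18], -1],
  [[0, 0, -0.26], [19, 11.4, -18], -1],
  [[0, 0, -0.26], [22.2, 13.3, -18], -1],
  [[0, 0, -0.26], [25.4, 15.2, -18], -1],
  [[0, 0, -0.26], [28.6, 17.1, -18], -1],
  [[0, 0, -0.26], [31.8, 19, -18], -1],
  [[0, 0, -0.26], [33.7, 20.2, -18], -1],
  [[0, 0, -0.26], [34.5, 20.7, -18], -1],
  [[0, 0, -0.26], [34.5, 20.7, -18], -1],
])

```text
clock: 16.52
position: [0.4787, 0.2071, 0.199]
ee_rot: [-0.715, -3.058, -0.001]
force: [-0.1, -0.1, -3.5]
width: 0.562
gripper_force: 50.0
```

```bash
python3 - <<'E'
from h import *
s=readout.observe();print(s["clock"],s["position"],s["joints"],s["force"],s["width"],delta([.48,.204,.0155]))
E
```

```text
16.5167 [0.4787 0.2071 0.199 ] [-0.9947  0.324   0.6308  1.8979 -0.2276  0.991   0.8484] [-0.0509 -0.1324 -3.4699] 0.5623358941227118 [-0.2751 -0.2326 18.3491]
```

Emit:
drive_tool([
  [[0, 0, 0], [-0.1, -0.2, 4], -1],
  [[0, 0, 0], [-0.1, -0.2, 8], -1],
  [[0, 0, 0], [-0.1, -0.2, 11], -1],
  [[0, 0, 0], [-0.1, -0.2, 13.5], -1],
  [[0, 0, 0], [-0.1, -0.2, 15.5], -1],
  [[0, 0, 0], [-0.1, -0.2, 16.8], -1],
  [[0, 0, 0], [-0.1, -0.2, 17.5], -1],
  [[0, 0, 0], [-0.1, -0.2, 17.9], -1],
  [[0, 0, 0], [-0.1, -0.2, 18.1], -1],
  [[0, 0, 0], [-0.1, -0.2, 18.2], -1],
  [[0, 0, 0], [-0.1, -0.2, 18.3], -1],
  [[0, 0, 0], [-0.1, -0.2, 18.35], -1],
  [[0, 0, 0], [-0.1, -0.2, 18.35], -1],
])

```text
clock: 17.6
position: [0.4802, 0.2024, 0.0157]
ee_rot: [0.722, 3.057, 0.001]
force: [0.7, 0.6, -3.7]
width: 0.559
gripper_force: 50.0
```

Emit:
drive_tool([
  [[0, 0, 0], [0, 0, 0.05], -1],
  [[0, 0, 0], [0, 0, 0.1], -1],
  [[0, 0, 0], [0, 0, 0.13], -1],
  [[0, 0, 0], [0, 0, 0.13], -1],
])

```text
clock: 17.93
position: [0.4801, 0.2024, 0.0151]
ee_rot: [0.722, 3.057, 0.002]
force: [-5.1, 0.1, 14.0]
width: 0.558
gripper_force: 50.0
```

Emit:
drive_tool([
  [[0, 0, 0], [0, 0, 0], 0.4],
  [[0, 0, 0], [0, 0, 0], 0.4],
  [[0, 0, 0], [0, 0, 0], 0.4],
  [[0, 0, 0], [0, 0, -3], 0.5],
  [[0, 0, 0], [0, 0, -7], 1],
  [[0, 0, 0], [0, 0, -11], 1],
  [[0, 0, 0], [0, 0, -15], 1],
  [[0, 0, 0], [0, 0, -17], 1],
  [[0, 0, 0], [-27.5, -28.8, -17], 1],
  [[0, 0, 0], [-27.5, -28.8, -17], 1],
  [[0, 0, 0], [-27.5, -28.8, -17], 1],
  [[0, 0, 0], [-27.5, -28.8, -17], 1],
  [[0, 0, 0], [-27.5, -28.8, -17], 1],
  [[0, 0, 0], [-27.5, -28.8, -17], 1],
  [[0, 0, 0], [-27.5, -28.8, -17], 1],
  [[0, 0, 0], [-27.5, -28.8, -17], 1],
  [[0, 0, 0], [-27.5, -28.8, -17], 1],
  [[0, 0, 0], [-27.5, -28.8, -17], 1],
  [[0, 0, 0], [-27.5, -28.8, -17], 1],
  [[0, 0, 0], [-27.5, -28.8, -17], 1],
])

```text
clock: 19.6
position: [0.5967, -0.1806, 0.1837]
ee_rot: [-0.727, -3.056, 0.001]
force: [0.2, 0.2, -0.1]
width: 1.003
gripper_force: 0.0
```

```bash
python3 - <<'E'
from h import *
i=cams.camera_info("wrist");im=cams.get_image("wrist");cv2.imwrite("pics/w8.png",im)
s=readout.observe();print(s["clock"],s["position"],s["joints"][6])
for c in blobs(im,(98,100,50),(122,255,255),500)[:3]:
    e=cv2.minEnclosingCircle(c);f=cv2.fitEllipse(c);P=onz(i,f[0],.012);print(cv2.contourArea(c),e,f,P,"d",2*e[1]/328.3*(i["R"]@P+i["t"])[2],delta([P[0],P[1],.004]))
E
```

```text
19.65 [ 0.5967 -0.1786  0.1835] 1.6444025775652666
7684.5 ((494.9023132324219, 75.14653015136719), 54.027706146240234) ((494.9132385253906, 75.15272521972656), (91.1814956665039, 107.33354187011719), 34.7698974609375) [0.5749 0.0067 0.012 ] d 0.10109144540363127 [10.2494 15.5812 17.9625]
3286.0 ((332.1413269042969, 183.17173767089844), 33.081031799316406) ((332.16741943359375, 183.1015625), (64.36088562011719, 65.05327606201172), 73.81686401367188) [ 0.5989 -0.1756  0.012 ] d 0.06810213694342888 [-0.0682  0.3678 17.9548]
```

Emit:
drive_tool([
  [[0, 0, 0], [-0.1, 0.35, 4], 1],
  [[0, 0, 0], [-0.1, 0.35, 8], 1],
  [[0, 0, 0], [-0.1, 0.35, 12], 1],
  [[0, 0, 0], [-0.1, 0.35, 15], 1],
  [[0, 0, 0], [-0.1, 0.35, 16.7], 1],
  [[0, 0, 0], [-0.1, 0.35, 17.4], 1],
  [[0, 0, 0], [-0.1, 0.35, 17.8], 1],
  [[0, 0, 0], [-0.1, 0.35, 17.8], 1],
  [[0, 0, 0], [-0.1, 0.35, 17.8], 0.6],
  [[0, 0, 0], [-0.1, 0.35, 17.8], -1],
  [[0, 0, 0], [-0.1, 0.35, 17.8], -1],
  [[0, 0, 0], [-0.1, 0.35, 17.8], -1],
  [[0, 0, 0], [-0.1, 0.35, 17.8], -1],
  [[0, 0, 0], [-0.1, 0.35, 17.8], -1],
], newtons=20)

```text
clock: 20.82
position: [0.5999, -0.1759, 0.0066]
ee_rot: [0.722, 3.056, 0.0]
force: [-0.7, 1.4, 5.1]
width: 0.734
gripper_force: 20.0
```

```bash
python3 - <<'E'
from h import *
D=cams.camera_info("side");S=cams.camera_info("scene")
for p in((257,220),(160,312),(60,392)):print(p,onz(D,p,0))
print("top corner",tri(S,(434,101),D,(255,140)),tri(S,(340,132),D,(150,300)))
E
```

```text
(257, 220) [0.6598 0.1619 0.    ]
(160, 312) [0.6939 0.4455 0.    ]
(60, 392) [0.7357 0.6212 0.    ]
top corner (array([0.7446, 0.0364, 0.2148]), np.float64(0.16431698216408575)) (array([0.8041, 0.3878, 0.0453]), np.float64(0.19227239461292467))
```

Emit:
drive_tool([
  [[0, 0, 0], [0, 0, -2], -1],
  [[0, 0, 0], [0, 0, -6], -1],
  [[0, 0, 0], [0, 0, -10], -1],
  [[0, 0, 0], [0, 0, -14], -1],
  [[0, 0, 0], [0, 0, -18], -1],
  [[0, 0, 0], [0, 0, -19], -1],
])

```text
clock: 21.32
position: [0.6017, -0.1774, 0.2024]
ee_rot: [0.721, 3.049, 0.0]
force: [1.7, 0.4, -0.3]
width: 0.738
gripper_force: 20.0
```

Emit:
drive_tool([
  [[0, 0, 0], [30.5, 39, 0], -1],
  [[0, 0, 0], [30.5, 39, 0], -1],
  [[0, 0, 0], [30.5, 39, 0], -1],
  [[0, 0, 0], [30.5, 39, 0], -1],
  [[0, 0, 0], [30.5, 39, 0], -1],
  [[0, 0, 0], [30.5, 39, 0], -1],
  [[0, 0, 0], [30.5, 39, 0], -1],
  [[0, 0, 0], [30.5, 39, 0], -1],
  [[0, 0, 0], [30.5, 39, 0], -1],
  [[0, 0, 0], [30.5, 39, 0], -1],
  [[0, 0, 0], [30.5, 39, 0], -1],
  [[0, 0, 0], [30.5, 39, 0], -1],
  [[0, 0, 0], [30.5, 39, 0], -1],
  [[0, 0, 0], [30.5, 39, 0], -1],
  [[0, 0, 0], [30.5, 39, 0], -1],
  [[0, 0, 0], [30.5, 39, 0], -1],
])

```text
clock: 22.65
position: [0.5016, 0.3078, 0.196]
ee_rot: [0.725, 3.056, -0.001]
force: [-0.3, -0.3, -0.0]
width: 0.737
gripper_force: 20.0
```

```bash
python3 - <<'E'
from h import *
import pickle
i=cams.camera_info("wrist");im=cams.get_image("wrist");cv2.imwrite("pics/w9.png",im);pickle.dump(i,open("w9.pkl","wb"))
s=readout.observe();print(s["clock"],s["position"],s["joints"][6],s["width"])
p=np.int32(proj(i,np.array([.45,.377,.04])));print(p)
S=cams.camera_info("side");a=cams.get_image("side");q=np.int32(proj(S,np.array([.48,.204,.02])))
f=lambda m,p,r:cv2.resize(m[max(p[1]-r,0):p[1]+r,max(p[0]-r,0):p[0]+r],(400,400),interpolation=2)
cv2.imwrite("pics/c9.png",np.hstack([f(im,p,50),f(a,q,60)]))
E
```

```text
22.7 [0.5017 0.3077 0.1961] 0.7586878723124773 0.7355955930904484
[368 104]
```

View pics/c9.png

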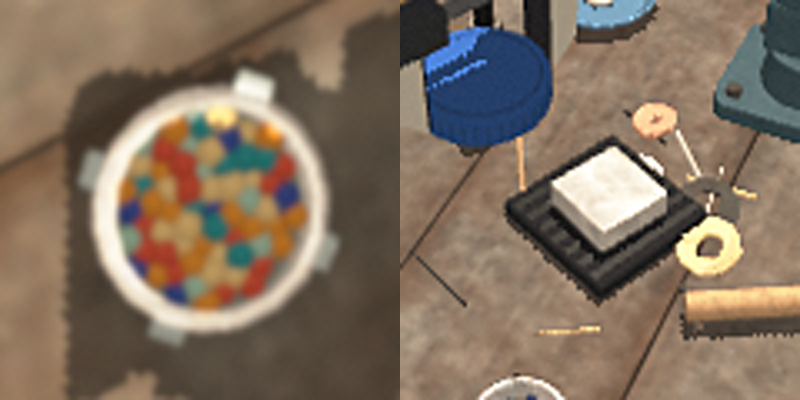

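The rim circle in the crop is centred at (210,208), and the steel sits flat in the middle of the pad. Next, the offset to the tub and how the lid sits in the grip.

```bash
python3 - <<'E'
from h import *
import pickle
i=pickle.load(open("w9.pkl","rb"));im=cv2.imread("pics/w9.png")
f=lambda u,v:onz(i,(318+u/4-.4,54+v/4-.4),.046)
T=f(210,208.5);print("tub",T,"d",np.linalg.norm(f(92,208)-f(328,208)))
s=readout.observe();R=Ro.from_rotvec(s["ee_rot"]).as_matrix()
for c in blobs(im,(98,100,30),(122,255,255),500)[:3]:
    x,y,w,h=cv2.boundingRect(c);u=np.array([onz(i,p,.2055) for p in((x,y+h/2),(x+w,y+h/2),(x+w/2,y))]);print(cv2.contourArea(c),(x,y,w,h),(R.T@(u-s["position"]).T).T*1000)
print(delta([T[0],T[1],.046]))
E
```

```text
tub [0.4507 0.3771 0.046 ] d 0.05292622596042052
10145.0 (261, 196, 134, 94) [[ 13.4041 -31.7387  -9.3928]
 [ 13.4077  33.9478  -9.3932]
 [ 37.3251   1.1094  -9.399 ]]
[ 7.6736  3.8945 15.0091]
```

Emit:
drive_tool([
  [[0, 0, 0], [4, 2, 2], -1],
  [[0, 0, 0], [7.65, 3.9, 5], -1],
  [[0, 0, 0], [7.65, 3.9, 8], -1],
  [[0, 0, 0], [7.65, 3.9, 10.5], -1],
  [[0, 0, 0], [7.65, 3.9, 12], -1],
  [[0, 0, 0], [7.65, 3.9, 13], -1],
  [[0, 0, 0], [7.65, 3.9, 13.5], -1],
  [[0, 0, 0], [7.65, 3.9, 13.5], -1],
  [[0, 0, 0], [7.65, 3.9, 13.5], -1],
])

```text
clock: 23.5
position: [0.4511, 0.3784, 0.0618]
ee_rot: [0.724, 3.056, 0.002]
force: [0.3, -0.6, -0.3]
width: 0.736
gripper_force: 20.0
```

```bash
python3 - <<'E'
from h import *
s=readout.observe();print(s["clock"],s["position"],s["force"],delta([.4507,.3771,.0456]))
E
```

```text
23.5 [0.4511 0.3784 0.0618] [ 0.2631 -0.6029 -0.3302] [-0.0163 -0.1349  1.6226]
```

Emit:
drive_tool([
  [[0, 0, 0], [0, -0.1, 0.4], -1],
  [[0, 0, 0], [0, -0.1, 0.8], -1],
  [[0, 0, 0], [0, -0.1, 1.2], -1],
  [[0, 0, 0], [0, -0.1, 1.5], -1],
  [[0, 0, 0], [0, -0.1, 1.65], -1],
  [[0, 0, 0], [0, -0.1, 1.65], -1],
  [[0, 0, 0], [0, -0.1, 1.65], -1],
])

```text
clock: 24.08
position: [0.4501, 0.3778, 0.0446]
ee_rot: [0.722, 3.057, 0.001]
force: [0.4, -0.7, 2.0]
width: 0.732
gripper_force: 20.0
```

Emit:
drive_tool([
  [[0, 0, 0], [0, 0, 0], 0.7],
  [[0, 0, 0], [0, 0, 0], 1],
  [[0, 0, 0], [0, 0, 0], 1],
  [[0, 0, 0], [0, 0, -1.5], 1],
  [[0, 0, 0], [0, 0, -4], 0],
  [[0, 0, 0], [0, 0, -4], -1],
  [[0, 0, 0], [0, 0, -4], -1],
  [[0, 0, 0], [0, 0, -4], -1],
  [[0, 0, 0], [0, 0, -4], -1],
  [[0, 0, 0], [0, 0, -4], -1],
])

```text
clock: 24.92
position: [0.4492, 0.3773, 0.0836]
ee_rot: [-0.722, -3.057, 0.002]
force: [-0.6, -0.1, -0.6]
width: 0.618
gripper_force: 0.0
```

```bash
python3 - <<'E'
from h import *
i=cams.camera_info("side");a=cams.get_image("side");cv2.imwrite("pics/s10.png",a)
s=readout.observe();print(s["clock"],s["position"],s["width"],delta([.4507,.3771,.056]))
p=np.int32(proj(i,np.array([.45,.377,.04])));r=60
cv2.imwrite("pics/c10.png",cv2.resize(a[p[1]-r:p[1]+r,p[0]-r:p[0]+r],(480,480),interpolation=2))
E
```

```text
24.9667 [0.4493 0.3774 0.0837] 0.5700586327437939 [-0.1398  0.0433  2.7702]
```

View pics/c10.png

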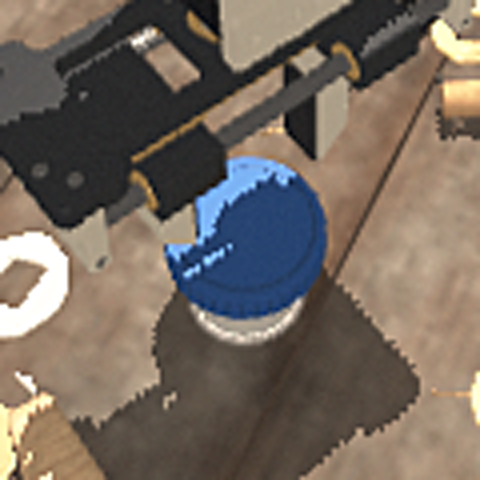

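The lid lies level and centred on the tub at (245,240) in the crop. Fingers are still closing; I'll press down gently.

Emit:
drive_tool([
  [[0, 0, 0], [-0.1, 0, 0.5], -1],
  [[0, 0, 0], [-0.1, 0, 1], -1],
  [[0, 0, 0], [-0.1, 0, 1], -1],
  [[0, 0, 0], [-0.1, 0, 1.5], -1],
  [[0, 0, 0], [-0.1, 0, 1.5], -1],
  [[0, 0, 0], [-0.1, 0, 2], -1],
  [[0, 0, 0], [-0.1, 0, 2], -1],
  [[0, 0, 0], [-0.1, 0, 2.5], -1],
  [[0, 0, 0], [-0.1, 0, 2.7], -1],
  [[0, 0, 0], [-0.1, 0, 2.8], -1],
  [[0, 0, 0], [-0.1, 0, 2.9], -1],
  [[0, 0, 0], [-0.1, 0, 3], -1],
  [[0, 0, 0], [-0.1, 0, 3.1], -1],
])

```text
clock: 26.05
position: [0.4513, 0.3775, 0.0539]
ee_rot: [0.722, 3.056, 0.002]
force: [-0.4, -0.5, 6.8]
width: 0.003
gripper_force: 3.6
```

Emit:
drive_tool([
  [[0, 0, 0], [0, 0, 0.1], -1],
  [[0, 0, 0], [0, 0, 0.2], -1],
  [[0, 0, 0], [0, 0, 0.3], -1],
  [[0, 0, 0], [0, 0, 0.4], -1],
  [[0, 0, 0], [0, 0, 0.5], -1],
  [[0, 0, 0], [0, 0, 0.55], -1],
  [[0, 0, 0], [0, 0, 0.6], -1],
  [[0, 0, 0], [0, 0, 0.6], -1],
])

```text
clock: 26.72
position: [0.451, 0.3773, 0.0489]
ee_rot: [0.723, 3.057, 0.002]
force: [-4.3, -4.2, 20.3]
width: 0.003
gripper_force: 10.2
```

Emit:
drive_tool([
  [[0, 0, 0], [0, 0, 0.05], -1],
  [[0, 0, 0], [0, 0, 0.08], -1],
  [[0, 0, 0], [0, 0, 0.08], -1],
])

```text
clock: 26.97
position: [0.451, 0.3773, 0.0488]
ee_rot: [-0.723, -3.057, -0.003]
force: [-7.0, -5.1, 29.1]
width: 0.004
gripper_force: 14.5
```

It has come to a hard stop at 48.8 mm, so it looks fully home. I'll retreat and check the final state.

Emit:
drive_tool([
  [[0, 0, 0], [0, 0, -2], -1],
  [[0, 0, 0], [0, 0, -6], -1],
  [[0, 0, 0], [0, 0, -10], -1],
  [[0, 0, 0], [0, 0, -15], -1],
  [[0, 0, 0], [4, 6, -15], -1],
  [[0, 0, 0], [7, 9, -15], -1],
  [[0, 0, 0], [7, 11, -15], -1],
  [[0, 0, 0], [7, 11, -15], -1],
  [[0, 0, 0], [7, 11, -15], -1],
  [[0, 0, 0], [7, 11, -15], -1],
  [[0, 0, 0], [7, 11, -15], -1],
  [[0, 0, 0], [7, 11, -15], -1],
])

```text
clock: 27.97
position: [0.4378, 0.5053, 0.1966]
ee_rot: [0.725, 3.057, -0.001]
force: [0.0, -0.4, 0.2]
width: 0.005
gripper_force: 0.0
```

```bash
python3 - <<'E'
from h import *
a=cams.get_image("side");cv2.imwrite("pics/s11.png",a)
i=cams.camera_info("side");w=cams.camera_info("wrist");im=cams.get_image("wrist")
for n,m,k,b in(("side",a,i,(250,270,350,370)),("wrist",im,w,None)):
    for c in blobs(m,(98,100,30),(122,255,255),300,b)[:2]:
        f=cv2.fitEllipse(c);print(n,cv2.contourArea(c),f,onz(k,f[0],.043))
s=readout.observe();print(s["clock"],s["position"],s["force"])
cv2.imwrite("pics/c11.png",np.hstack([cv2.resize(a[120:360,240:440],(500,600),interpolation=2),cv2.resize(a[270:370,250:300],(300,600),interpolation=2)]))
E
```

```text
side 1147.0 ((296.2384948730469, 318.69122314453125), (36.61936569213867, 40.515594482421875), 49.07225036621094) [0.4478 0.3788 0.043 ]
wrist 2620.0 ((220.4580841064453, 247.88134765625), (52.46747970581055, 69.53179931640625), 69.79303741455078) [0.4457 0.3783 0.043 ]
wrist 694.0 ((194.2211456298828, 118.7359390258789), (6.285898208618164, 192.54995727539062), 112.76040649414062) [0.3248 0.4262 0.043 ]
28.0667 [0.4377 0.5058 0.1969] [-0.0786 -0.3338  0.5859]
```

View pics/c11.png

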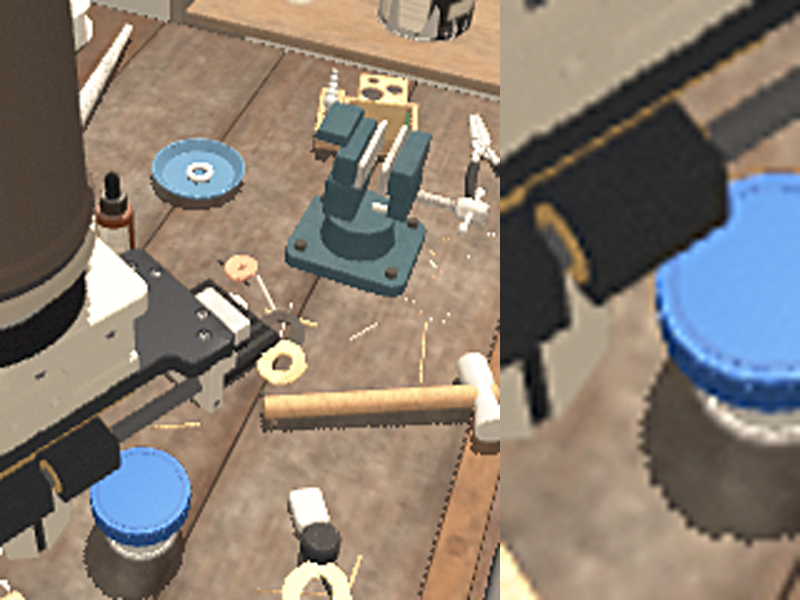

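The final view shows the ring in the dish, brass in its stand, bottle upright and the lid level on the tub. The steel on the pad is partly behind the gripper but was seen flat earlier. Handing in.

```bash
python3 -c "
from cell import job;print(job.sign_off())"
```

```text
the job is handed in; nothing more can be done
None
```

I handed the job in at about 28 s on the robot's clock: ring in the dish, brass block in its stand, steel block on the pad, lid pressed onto the tub to a hard stop (top at 48.8 mm against 48.5 mm), and bottle still standing; the sign-off returned no verdict.

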